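# Wedge the corner of a twisted panel that rocks on the surface plate

### The arm

A 6-joint arm with a two-finger parallel gripper is mounted at the origin on the work surface. World frame = base frame: x ahead of the robot, y to its left, z up, the work surface at z = 0. Lengths are in m, angles in degrees, forces in N, time in s.
With the tool pointing down it reaches from about 0.4 to 0.825 m from the base axis. Payload 7 kg.
Tool frame: the origin (TCP) lies between the finger pads; the fingertips stand 19 mm ahead of it and the grasp point (between the pads) is the TCP (r.finger_overhang is the distance from the TCP to the fingertips, in m); z points along the fingers, y is the direction in which the jaws open and shut (so a half turn about z gives the same grasp; the last joint's range is limited). The gripper opens to 88 mm and grips with 3 to 60 N. Pads are 19 mm wide; open, the fingers measure 130 mm over their backs; the gripper's body (78 mm by 193 mm) begins 47 mm behind the grasp point.
Start: joints at [92.825, 20.546, 0.682, 0, -70.136, -16.507], TCP at [0.16, 0.656, 0.246] pointing down, gripper open.
Joint ranges: [-176.03, 176.03], [-82.01, 121.73], [-58.28, 71.71], [-173.87, 95.51], [-174.79, -0.11], [-173.66, 173.66]. Speed limits (degrees/s): [136.94, 136.94, 172.46, 180, 180, 180].

### API

Orientations are given as [roll, pitch, yaw] about the fixed x, y, z axes, in that order (R = Rz(yaw) Ry(pitch) Rx(roll)).
In Python, from plant import r, optics gives the robot as it stands. The module is installed in compiled form; this text tells all that it offers.
- The arm moves only by the tool step_arm, never from a script. Its argument "increments" is a list of rows, each an object of numbers: "tx", "ty", "tz": the shift along the world's x, y, z in mm; "ax", "ay", "az": the turn, a rotation vector about the world's x, y, z in degrees; "claw": the gripper command: -1 is shut, 1 is fully open, values between are in proportion. In form: [{"tx": .., "ty": .., "tz": .., "ax": .., "ay": .., "az": .., "claw": ..}, ...]. A call has 1 to 12 rows; each row shifts and turns the commanded pose from where the row before left it; what a row does not reach is not made up. A row lasts 1/10 s, in which the tool goes at most 50 mm and 8.59 degrees, less where a joint would pass 70% of its speed; a pose out of reach is approached as far as the arm can. A call with a gripper value outside its range is refused whole. The fingers move at their own pace and stop on an object; "newtons" is the grip in N (left out, the last holds). Time passes only in rows, so rows that do not move let the fingers close. It gives the time, the measured TCP pose, the force and the opening at its end, in the units of the state.
- r.get_state(): the state, without advancing time (a new reading comes with each control period).
- optics.capture(name): name is "scene" or "top" or "wrist"; returns a dict with "image" (480x640x3 uint8, blue, green, red), "depth" (480x640 float32, m along the optical axis (not along the pixel's ray), 0 where there is no reading), "fx", "fy", "cx", "cy" (pixels), "distortion" ([k1, k2, p1, p2, k3] as OpenCV has them; the pictures are not rectified), "R" (3x3) and "t" (3): a world point X has camera coordinates R X + t. Camera axes: x right, y down, z forward; pixel columns grow to the right and rows downward; lengths in m; the calibration is good to about 2 mm. A picture is of the moment at which its call begins.
- r.close_job(): hands the job in, once; it reports no verdict.
The state is a dict: "time_s": time; "joints": joint angles; "qd": joint speeds; "joint_torque": joint torques, N m; "tcp_pos": TCP position; "eef_rot": TCP orientation; "contact_force": force on the tool from outside, world axes, zero at the start; "moment": the same for the moment, N m; "gripper_width": finger opening in m.
Only numpy, scipy, OpenCV 4.12 (cv2) and the standard library are available. Lean on these libraries where they do the work, as an engineer would, in place of code of your own. Each camera call takes 0.05 s, during which the arm holds its last target. There are 200 camera calls.

### The job

The glued-up panel on the cast-iron surface plate is twisted and one of its corners stands clear of the plate: rock it by pressing gently down on its corners with the closed fingertips until you find the corner that gives way and goes down to the plate. Then slide the thin end of the tapered wedge along the plate under the corner that stands off, in from the panel's short end, by feel, just until it is snug and carries that corner, without shoving the panel along or lifting its other corners off the plate, and let go. Finally press down on that corner again to prove that it no longer rocks, and leave the wedge in place and everything else where it lies.

Things in the scene. Friction and masses are not known exactly. Their poses are not given: they have to be found in the camera images.
- plate_top (a point): Centre of the machined top face of the cast-iron surface plate, which stands fixed on the bench: 315 x 500 mm, top 60 mm above the bench; axes: x along the 315 mm side (away from the robot), y along the 500 mm side, z up.
- panel: Edge-glued wooden panel of five staves, 155 x 240 x 30 mm, about 0.9 kg, loose on the surface plate. Origin: centre of its underside; x across the staves (155 mm), y along them (240 mm), z up. Twisted: it rests on two opposite corners and rocks about them, under 1 to 2 N down, on to either of the others; the one that is up stands 4 to 11 mm clear at its underside. It slides on the plate if pushed sideways with some 4 to 6 N.
- corner_1 (a point): Spot on the top face of the panel near its +x, +y corner (panel axes), 15 mm in from the long side and 18 mm in from the short end, to press on. It is 30 to 31.5 mm above the surface plate when that corner is down on it, 34 to 39 mm when it stands off.
- corner_2 (a point): Spot on the top face of the panel near its -x, +y corner (panel axes), 15 mm in from the long side and 18 mm in from the short end, to press on. It is 30 to 31.5 mm above the surface plate when that corner is down on it, 34 to 39 mm when it stands off.
- corner_3 (a point): Spot on the top face of the panel near its -x, -y corner (panel axes), 15 mm in from the long side and 18 mm in from the short end, to press on. It is 30 to 31.5 mm above the surface plate when that corner is down on it, 34 to 39 mm when it stands off.
- corner_4 (a point): Spot on the top face of the panel near its +x, -y corner (panel axes), 15 mm in from the long side and 18 mm in from the short end, to press on. It is 30 to 31.5 mm above the surface plate when that corner is down on it, 34 to 39 mm when it stands off.
- wedge_grip (a point): Grip point of the loose beech wedge (120 mm long, 26 wide, flat beneath, top sloping from 18 mm high at the blunt end to 2 mm at the thin end; 35 g; flat on the bench beside the plate). On its centre line, 25 mm from the blunt end, 95 mm from the thin end, 7 mm above its underside (it is 15 mm high there). x points to the thin end, y across, z up.
- wedge_nose (a point): Centre of the bottom edge of the wedge's thin end (95 mm ahead of wedge_grip along x, at the underside). Same axes as wedge_grip.
- wedge: The wedge as a whole; origin: centre of its underside, 60 mm from either end. Same axes as wedge_grip.
- offcut: Straight beech offcut, a plain bar 110 x 26 x 18 mm with no taper, lying on the bench on the other side of the plate from the wedge. Not needed. Origin: centre of its underside.
- flap_wheel: Small dark red-brown flap wheel, diameter 42 mm, 26 mm thick, standing on the far margin of the surface plate with its thin steel shank up (58 mm high in all). Not needed. Origin: centre of its underside.
- cup_brush: Brass wire cup brush with a steel back, diameter 62 mm, 50 mm high, on the bench. Not needed. Origin: centre of its underside.
- drum: Open sanding sleeve, a dark red-brown tube of diameter 45 mm, 50 mm high, standing on the bench. Not needed. Origin: centre of its underside.
- disc_pad: Black round backing pad, diameter 125 mm, 34 mm high, on the bench. Not needed. Origin: centre of its underside.
Things that resemble listed ones, but are neither listed nor needed, are in the scene too. Leave any pink, purple or yellow look-alike of the wedge alone.

How it is judged:
By the outcome, as a careful person would: the job done as asked, in the order asked, and still so for the second after the job is handed in, with the robot touching nothing.
It also fails if it takes over 72 s, if anything falls off the work surface, if the arm or the gripper's body presses on something with over 40 N, if the wrist force passes 120 N, or if a joint passes its speed limit or range.

## Working session

There is one attempt and no reset: what is moved stays moved. The work goes in short steps, Python scripts to look and compute and a tool call to move; the robot and the scene stay as the last step left them, time stands still between calls to the robot, and variables do not carry over. Pictures are saved under pics/ and viewed, about 8 in all and at most 12, crops included, and the job is handed in when it is done.

Besides the shell and the picture viewer there is one more tool, called after "Call:" as a command line: name --argument value ..., lists and objects as JSON in quotes. step_arm: Moves the arm, as the interface text tells. Its arguments: {"type":"object","properties":{"increments":{"type":"array","items":{"type":"object","properties":{"tx":{"type":"number"},"ty":{"type":"number"},"tz":{"type":"number"},"ax":{"type":"number"},"ay":{"type":"number"},"az":{"type":"number"},"claw":{"type":"number"}}}},"newtons":{"type":"number"}},"required":["increments"]}

```bash
mkdir -p pics; ls
cat > h.py <<'E'
import numpy as np, cv2
from plant import r, optics
def cap(n):
    c=optics.capture(n); c['K']=np.array([[c['fx'],0,c['cx']],[0,c['fy'],c['cy']],[0,0,1.]]); c['R']=np.array(c['R']);c['t']=np.array(c['t']);c['distortion']=np.array(c['distortion'],float); return c
def ray(c,px,z):
    p=cv2.undistortPoints(np.array(px,float).reshape(-1,1,2),c['K'],c['distortion']).reshape(-1,2)
    d=np.c_[p,np.ones(len(p))]@c['R']; o=-c['R'].T@c['t']
    return o+d*((z-o[2])/d[:,2])[:,None]
def dep(c,px):
    px=np.array(px).reshape(-1,2); z=c['depth'][px[:,1],px[:,0]]
    p=cv2.undistortPoints(px.astype(float).reshape(-1,1,2),c['K'],c['distortion']).reshape(-1,2)
    return (np.c_[p,np.ones(len(p))]*z[:,None]-c['t'])@c['R']
E
python3 - <<'E'
from h import *
import pickle
for n in ("top","scene"):
    c=cap(n); cv2.imwrite(f"pics/{n}0.png",c['image']); pickle.dump(c,open(n+"0.pkl","wb"))
print(r.get_state())
E
```

```text
pics
{'time_s': 0.1, 'joints': array([ 9.28252447e+01,  2.05856591e+01,  6.39679714e-01, -1.62308341e-02,
       -7.01379804e+01, -1.65069270e+01]), 'qd': array([-0.08396188, -0.12598817,  0.15083322,  0.16145238, -0.00590008,
        0.04896529]), 'joint_torque': array([-1.60084932e-03, -5.84162664e+01,  2.93750632e+01,  7.01546788e+00,
        1.00995332e-02, -4.62862806e-05]), 'tcp_pos': array([0.15959197, 0.65543606, 0.24474497]), 'eef_rot': array([ 1.79915165e+02, -9.22738377e-03, -1.36872012e+01]), 'contact_force': array([ 0.92815744, -0.40535939,  0.48027416]), 'moment': array([-0.01588506,  0.04907684,  0.01427125]), 'gripper_width': 0.08772497269945151}
```

View pics/top0.png

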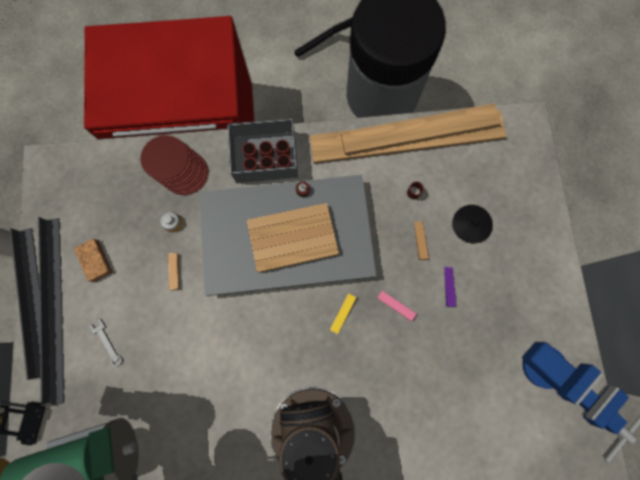

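View pics/scene0.png

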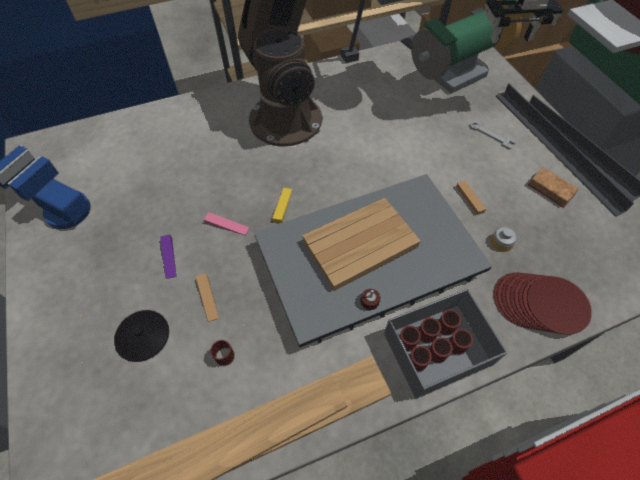

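Run:
```python
from h import *
import pickle
c=pickle.load(open("top0.pkl","rb"));s=pickle.load(open("scene0.pkl","rb"))
def boxes(c,cx,cy,w,name,z,thr=60):
    hsv=cv2.cvtColor(c['image'],cv2.COLOR_BGR2HSV)
    m=cv2.inRange(hsv,(5,thr,60),(25,255,255)); 
    n,l,st,ce=cv2.connectedComponentsWithStats(m)
    i=min((i for i in range(1,n) if st[i,4]>100),key=lambda i:np.hypot(*(ce[i]-(cx,cy))))
    ct=max(cv2.findContours((l==i).astype(np.uint8),0,1)[0],key=cv2.contourArea)
    P=ray(c,ct.reshape(-1,2),z)[:,:2]*1000
    b=cv2.minAreaRect(P.astype(np.float32)); bp=cv2.boxPoints(b)
    print(name,np.round(b[0]),np.round(b[1]),round(b[2],1),bp.round().tolist(),st[i,4])
    # depth profile
    ys,xs=np.nonzero(cv2.erode((l==i).astype(np.uint8),np.ones((3,3))))
    D=dep(c,np.c_[xs,ys])*1000
    return D
for cc,pts in((c,[(421,240),(173,271),(292,238)]),(s,[(207,297),(471,197),(360,240)])):
    for p,nm in zip(pts,("R","L","panel")):
        D=boxes(cc,*p,0,nm,0.095 if nm=="panel" else .012)
        if nm=="panel":
            A=np.c_[D[:,:2]-D[:,:2].mean(0),np.ones(len(D))]
            A=np.c_[A,A[:,0]*A[:,1],A[:,0]**2,A[:,1]**2]
            print("meanxy",D[:,:2].mean(0),np.linalg.lstsq(A,D[:,2],rcond=None)[0])
        else:
            q=D[:,:2]-D[:,:2].mean(0); v=np.linalg.svd(q,full_matrices=False)[2][0]; t=q@v
            print(" dir",v,"z slope",np.polyfit(t,D[:,2],1),"ext",t.min(),t.max())
hsv=cv2.cvtColor(c['image'],cv2.COLOR_BGR2HSV)
print("plate", (ray(c,[(202,194),(362,178),(376,275),(206,293)],.06)*1000).round())
print("camz",(-c['R'].T@c['t']),-s['R'].T@s['t'])
cv2.imwrite("pics/c1.png",np.hstack([cv2.resize(c['image'][180:310,190:390],(400*1,260)),cv2.resize(s['image'][170:340,250:500],(400,272))[:260]]))
```

```text
R [ 519. -381.] [122.  32.] 0.2 [[458.0, -365.0], [458.0, -397.0], [579.0, -396.0], [579.0, -365.0]] 400
 dir [-0.83291702  0.5533979 ] z slope [ 2.29631736 23.61160725] ext -60.249215462506875 376.8000210078383
L [493. 379.] [113.  34.] 1.6 [[436.0, 394.0], [437.0, 360.0], [550.0, 363.0], [549.0, 397.0]] 411
 dir [-0.86694757 -0.49839935] z slope [ 1.39680261 21.81927982] ext -52.45410137433158 408.12191840480165
panel [547.   7.] [161. 243.] 7.4 [[451.0, 117.0], [482.0, -124.0], [642.0, -103.0], [611.0, 138.0]] 4541
meanxy [545.10789053   7.53808354] [-1.12570065e-01 -5.23659092e-03  6.47821176e+01  4.49940763e-03
  1.39777012e-02  2.84998039e-04]
R [ 519. -380.] [ 28. 130.] 89.9 [[455.0, -394.0], [584.0, -395.0], [584.0, -366.0], [455.0, -366.0]] 563
 dir [0.99247462 0.12245055] z slope [ 1.27342049 20.49950383] ext -63.26368400914912 523.1371479851967
L [492. 380.] [117.  37.] 1.1 [[433.0, 397.0], [434.0, 360.0], [551.0, 362.0], [550.0, 399.0]] 412
 dir [0.99985194 0.01720775] z slope [-1.33707961e-02  1.85642991e+01] ext -54.766429661050516 50.18507415935315
panel [555.   7.] [164. 248.] 7.7 [[457.0, 119.0], [490.0, -127.0], [653.0, -105.0], [620.0, 141.0]] 5913
meanxy [559.45870391   2.13154877] [ 4.10029070e-02  1.33440032e-02  8.42511900e+01 -7.13357487e-06
  3.59613803e-03  3.85035251e-04]
plate [[ 712.  271.   60.]
 [ 718. -217.   60.]
 [ 418. -225.   60.]
 [ 412.  270.   60.]]
camz [ 0.27224124 -0.06236388  1.35004933] [ 1.04090587 -0.2867773   0.9877678 ]
```

Run:
```python
from h import *
import pickle
for n in("top","scene"):
    c=pickle.load(open(n+"0.pkl","rb"))
    ys,xs=np.nonzero(c['depth']>0.1); D=dep(c,np.c_[xs,ys])*1000
    def sel(cx,cy,a,b,ang,z0=1,z1=200):
        q=D[:,:2]-(cx,cy); u=np.array([np.cos(ang),np.sin(ang)]); s=q@u; t=q@[-u[1],u[0]]
        k=(abs(s)<a)&(abs(t)<b)&(D[:,2]>z0)&(D[:,2]<z1); return s[k],t[k],D[k,2]
    for nm,p in(("R",(519,-381)),("L",(493,379))):
        s,t,z=sel(*p,58,9,0,-10,60); print(n,nm,[(int(e),round(np.median(z[(s>=e)&(s<e+20)]),1)) for e in range(-60,60,20) if ((s>=e)&(s<e+20)).any()])
    s,t,z=sel(548,7,70,112,np.radians(7.5),75,120)
    P=np.linalg.lstsq(np.c_[np.ones(len(s)),s,t,s*t],z,rcond=None)[0]
    print(n,"panel",len(s),P,[(i+1,round(float(P@[1,a,b,a*b]),1)) for i,(a,b) in enumerate(((62,102),(-62,102),(-62,-102),(62,-102)))])
    s,t,z=sel(440,100,20,120,0,40,80);print("plate z",np.median(z)); s,t,z=sel(560,7,150,230,0,50,70); print(np.median(z))
```

```text
top R [(-60, np.float64(15.6)), (-40, np.float64(14.4)), (-20, np.float64(11.6)), (0, np.float64(8.7)), (20, np.float64(5.1)), (40, np.float64(3.5))]
top L [(-60, np.float64(16.4)), (-40, np.float64(18.0)), (-20, np.float64(17.7)), (0, np.float64(17.7)), (20, np.float64(17.5)), (40, np.float64(17.4))]
top panel 3648 [9.19618672e+01 2.01925754e-02 1.49878867e-02 2.28445969e-04] [(1, 96.2), (2, 90.8), (3, 90.6), (4, 90.2)]
plate z 59.998008129242024
59.744456211237186
scene R [(-60, np.float64(17.7)), (-40, np.float64(15.1)), (-20, np.float64(13.0)), (0, np.float64(10.5)), (20, np.float64(7.6)), (40, np.float64(4.8))]
scene L [(-60, np.float64(19.8)), (-40, np.float64(20.5)), (-20, np.float64(19.6)), (0, np.float64(19.5)), (20, np.float64(19.7)), (40, np.float64(16.1))]
scene panel 4541 [9.37947692e+01 1.78122483e-02 1.48062849e-02 2.23439621e-04] [(1, 97.8), (2, 92.8), (3, 92.6), (4, 92.0)]
plate z 61.71985052749099
61.45738287467867
```

View pics/c1.png

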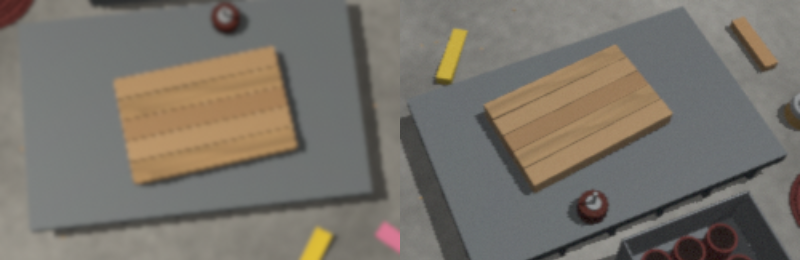

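Call:
step_arm --increments '[{"tx": 36, "ty": -30, "claw": -1}, {"tx": 36, "ty": -30, "claw": -1}, {"tx": 36, "ty": -32, "claw": -1}, {"tx": 36, "ty": -32, "claw": -1}, {"tx": 36, "ty": -32, "claw": -1}, {"tx": 36, "ty": -32, "claw": -1}, {"tx": 36, "ty": -32, "claw": -1}, {"tx": 36, "ty": -32, "claw": -1}, {"tx": 36, "ty": -32, "claw": -1}, {"tx": 30, "ty": -40, "claw": -1}, {"tx": 30, "ty": -40, "claw": -1}, {"tx": 28, "ty": -40, "claw": -1}]' --newtons 20

```text
$.increments[0]: bad value
```

Call:
step_arm --increments '[{"tx": 8, "ty": -40, "claw": -1, "az": 1.7}, {"tx": 9, "ty": -40, "tz": -20, "claw": -1, "az": 2}, {"tx": 9, "ty": -40, "tz": -20, "az": 2, "claw": -1}, {"tx": 0, "ty": -16, "tz": -30, "az": 2, "claw": -1}, {"tz": -30, "claw": -1}, {"tz": -16, "claw": -1}, {"claw": -1}, {"claw": -1}, {"claw": -1}]'

```text
$.increments[0]: bad value
```

Call:
step_arm --increments '[{"tx": 36, "ty": -30, "tz": 0, "ax": 0, "ay": 0, "az": 0, "claw": -1}, {"tx": 36, "ty": -30, "tz": 0, "ax": 0, "ay": 0, "az": 0, "claw": -1}]' --newtons 20

```text
time_s: 0.3
tcp_pos: [0.2315, 0.5953, 0.2445]
eef_rot: [179.9, -0.0, -13.6]
contact_force: [1.7, 0.9, 0.0]
gripper_width: 0.0769
```

Call:
step_arm --increments '[{"tx": 29, "ty": -39, "tz": 0, "ax": 0, "ay": 0, "az": 2, "claw": -1}, {"tx": 29, "ty": -39, "tz": 0, "ax": 0, "ay": 0, "az": 2, "claw": -1}, {"tx": 29, "ty": -39, "tz": 0, "ax": 0, "ay": 0, "az": 2, "claw": -1}, {"tx": 29, "ty": -39, "tz": 0, "ax": 0, "ay": 0, "az": 2, "claw": -1}, {"tx": 29, "ty": -39, "tz": 0, "ax": 0, "ay": 0, "az": 2, "claw": -1}, {"tx": 29, "ty": -39, "tz": 0, "ax": 0, "ay": 0, "az": 2, "claw": -1}, {"tx": 29, "ty": -39, "tz": 0, "ax": 0, "ay": 0, "az": 2, "claw": -1}, {"tx": 29, "ty": -39, "tz": -10, "ax": 0, "ay": 0, "az": 2, "claw": -1}, {"tx": 29, "ty": -39, "tz": -15, "ax": 0, "ay": 0, "az": 2, "claw": -1}, {"tx": 29, "ty": -39, "tz": -15, "ax": 0, "ay": 0, "az": 2, "claw": -1}, {"tx": 29, "ty": -39, "tz": -15, "ax": 0, "ay": 0, "az": 1, "claw": -1}, {"tx": 29, "ty": -39, "tz": -15, "ax": 0, "ay": 0, "az": 0, "claw": -1}]'

```text
time_s: 1.5
tcp_pos: [0.5784, 0.1287, 0.1759]
eef_rot: [-180.0, 0.0, 7.4]
contact_force: [0.4, 1.3, 1.6]
gripper_width: 0.0004
```

Call:
step_arm --increments '[{"tx": 18, "ty": -12, "tz": -25, "ax": 0, "ay": 0, "az": 0, "claw": -1}, {"tx": 0, "ty": 0, "tz": -15, "ax": 0, "ay": 0, "az": 0, "claw": -1}, {"tx": 0, "ty": 0, "tz": -10, "ax": 0, "ay": 0, "az": 0, "claw": -1}, {"tx": 0, "ty": 0, "tz": 0, "ax": 0, "ay": 0, "az": 0, "claw": -1}, {"tx": 0, "ty": 0, "tz": 0, "ax": 0, "ay": 0, "az": 0, "claw": -1}]'

```text
time_s: 2.0
tcp_pos: [0.5957, 0.119, 0.1271]
eef_rot: [180.0, -0.0, 7.4]
contact_force: [0.1, -0.3, -0.1]
gripper_width: 0.0008
```

Run:
```python
from h import *
c=cap("wrist"); cv2.imwrite("pics/w1.png",c['image']); print(-c['R'].T@c['t']); s=r.get_state(); print(s['tcp_pos'],s['eef_rot'],s['contact_force'],s['joints'],s['time_s'])
```

```text
[0.66846653 0.12717588 0.26693396]
[0.59595058 0.11923233 0.12761446] [-1.79982346e+02 -7.83682255e-02  7.38221038e+00] [-0.26476758  0.60887177 -0.46257245] [ 2.97183173e+01  1.99217646e+01 -1.68909146e+01  1.68218175e-02
 -5.31081244e+01  6.76538162e+01] 2.05
```

View pics/w1.png

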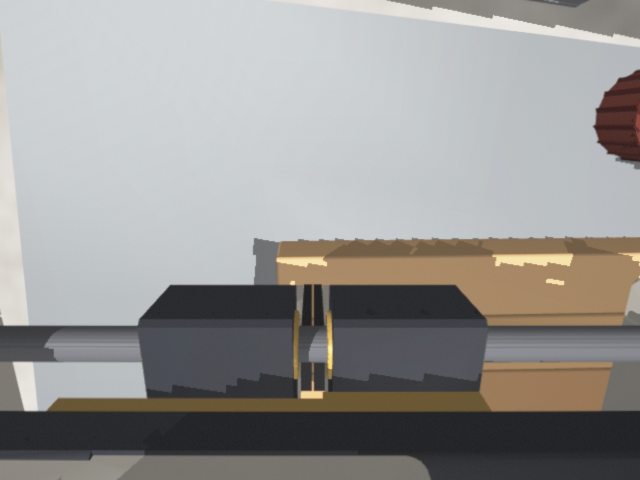

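Run:
```python
from h import *
c=cap("wrist"); print(ray(c,[(279,258),(628,258)],.097)*1000, ray(c,[(279,258)],.095)*1000)
ys,xs=np.mgrid[262:280:2,340:600:4]; P=dep(c,np.c_[xs.ravel(),ys.ravel()])*1000; print(P[::60].round(1))
ys,xs=np.mgrid[100:220:10,100:240:10]; P=dep(c,np.c_[xs.ravel(),ys.ravel()])*1000; print(np.median(P[:,2]))
```

```text
[[609.93227124 135.00908567  97.        ]
 [630.77837166 -23.96637681  97.        ]] [[609.24422676 135.09905139  95.        ]]
[[611.7 107.1  97. ]
 [625.2  -5.   93.8]
 [622.9   3.8  93.4]
 [621.1  13.7  94.7]
 [618.5  21.9  93.3]
 [616.6  31.6  94.2]
 [614.9  41.5  95.8]
 [612.6  50.3  95.4]
 [610.4  59.4  95.5]
 [608.2  68.5  95.6]]
60.57746790559148
```

Call:
step_arm --increments '[{"tx": 2, "ty": -3, "tz": -6, "ax": 0, "ay": 0, "az": 0, "claw": -1}, {"tx": 0, "ty": 0, "tz": -3, "ax": 0, "ay": 0, "az": 0, "claw": -1}, {"tx": 0, "ty": 0, "tz": -1, "ax": 0, "ay": 0, "az": 0, "claw": -1}, {"tx": 0, "ty": 0, "tz": -1, "ax": 0, "ay": 0, "az": 0, "claw": -1}, {"tx": 0, "ty": 0, "tz": -1, "ax": 0, "ay": 0, "az": 0, "claw": -1}, {"tx": 0, "ty": 0, "tz": -1, "ax": 0, "ay": 0, "az": 0, "claw": -1}, {"tx": 0, "ty": 0, "tz": 0, "ax": 0, "ay": 0, "az": 0, "claw": -1}]'

```text
time_s: 2.8
tcp_pos: [0.5978, 0.1155, 0.1136]
eef_rot: [180.0, -0.0, 7.3]
contact_force: [0.3, 0.7, 0.4]
gripper_width: 0.0002
```

Call:
step_arm --increments '[{"tx": 0, "ty": 0, "tz": -1, "ax": 0, "ay": 0, "az": 0, "claw": -1}, {"tx": 0, "ty": 0, "tz": -1, "ax": 0, "ay": 0, "az": 0, "claw": -1}, {"tx": 0, "ty": 0, "tz": 0, "ax": 0, "ay": 0, "az": 0, "claw": -1}]'

```text
time_s: 3.1
tcp_pos: [0.5978, 0.1155, 0.1116]
eef_rot: [-180.0, -0.0, 7.3]
contact_force: [0.2, -0.0, 0.7]
gripper_width: 0.0007
```

Call:
step_arm --increments '[{"tx": 0, "ty": 0, "tz": -1, "ax": 0, "ay": 0, "az": 0, "claw": -1}, {"tx": 0, "ty": 0, "tz": 0, "ax": 0, "ay": 0, "az": 0, "claw": -1}]'

```text
time_s: 3.3
tcp_pos: [0.598, 0.1156, 0.1108]
eef_rot: [-180.0, -0.0, 7.3]
contact_force: [0.9, 0.7, 2.4]
gripper_width: 0.0004
```

Call:
step_arm --increments '[{"tx": 0, "ty": 0, "tz": -0.5, "ax": 0, "ay": 0, "az": 0, "claw": -1}, {"tx": 0, "ty": 0, "tz": 0, "ax": 0, "ay": 0, "az": 0, "claw": -1}]'

```text
time_s: 3.5
tcp_pos: [0.598, 0.1157, 0.1106]
eef_rot: [-180.0, -0.0, 7.3]
contact_force: [-0.3, 0.6, 5.1]
gripper_width: 0.0008
```

```bash
cat > pan.py <<'E'
from h import *
import sys
c=cap("top")
ys,xs=np.nonzero(c['depth']>0.1); D=dep(c,np.c_[xs,ys])*1000
th=np.radians(7.5); q=D[:,:2]-(548,7); s=q@[np.cos(th),np.sin(th)]; t=q@[-np.sin(th),np.cos(th)]
k=(abs(s)<70)&(abs(t)<112)&(D[:,2]>75)&(D[:,2]<101); s,t,z=s[k],t[k],D[k,2]
P=np.linalg.lstsq(np.c_[np.ones(len(s)),s,t,s*t],z,rcond=None)[0]
print("panel",len(s),[(i+1,round(float(P@[1,a,b,a*b]),1)) for i,(a,b) in enumerate(((62,102),(-62,102),(-62,-102),(62,-102)))])
for cc in (c,cap("scene")):
    hsv=cv2.cvtColor(cc['image'],cv2.COLOR_BGR2HSV); m=cv2.inRange(hsv,(5,60,60),(25,255,255))
    uv=cv2.projectPoints(np.array([[.549,.007,.09]]),cv2.Rodrigues(cc['R'])[0],cc['t'],cc['K'],cc['distortion'])[0].ravel()
    n,l,st,ce=cv2.connectedComponentsWithStats(m); i=min((i for i in range(1,n) if st[i,4]>1000),key=lambda i:np.hypot(*(ce[i]-uv)))
    ct=max(cv2.findContours((l==i).astype(np.uint8),0,1)[0],key=cv2.contourArea); b=cv2.minAreaRect((ray(cc,ct.reshape(-1,2),.095)[:,:2]*1000).astype(np.float32)); print(np.round(b[0],1),np.round(b[1],1),round(b[2],2),st[i,4])
S=r.get_state(); print(S['time_s'],S['tcp_pos'].round(4),S['contact_force'].round(2))
E
python3 pan.py
```

```text
panel 3346 [(1, 90.4), (2, 91.1), (3, 96.5), (4, 90.7)]
[547.3   7.8] [159.  243.1] 7.68 4092
[555.6   6.8] [166.2 244.7] 6.74 4917
3.6 [0.598  0.1157 0.1107] [-0.36  1.63  5.42]
```

Call:
step_arm --increments '[{"tx": 0, "ty": 0, "tz": 2, "ax": 0, "ay": 0, "az": 0, "claw": -1}, {"tx": 0, "ty": 0, "tz": 4, "ax": 0, "ay": 0, "az": 0, "claw": -1}, {"tx": 0, "ty": 0, "tz": 10, "ax": 0, "ay": 0, "az": 0, "claw": -1}, {"tx": 0, "ty": 0, "tz": 30, "ax": 0, "ay": 0, "az": 0, "claw": -1}, {"tx": 0, "ty": 0, "tz": 40, "ax": 0, "ay": 0, "az": 0, "claw": -1}, {"tx": 0, "ty": 0, "tz": 30, "ax": 0, "ay": 0, "az": 0, "claw": -1}]'

```text
time_s: 4.2
tcp_pos: [0.598, 0.1153, 0.2289]
eef_rot: [180.0, -0.1, 7.3]
contact_force: [0.2, -0.3, -0.3]
gripper_width: 0.0005
```

```bash
python3 pan.py
```

```text
panel 3656 [(1, 96.1), (2, 90.9), (3, 90.8), (4, 90.2)]
[546.9   7.8] [161.1 242.8] 6.75 4492
[555.3   7.1] [164.1 247.8] 7.57 5823
4.3 [0.5999 0.1161 0.2319] [0.49 0.31 0.18]
```

Call:
step_arm --increments '[{"tx": -10, "ty": -42, "tz": 0, "ax": 0, "ay": 0, "az": -0.7, "claw": 0}, {"tx": -10, "ty": -42, "tz": 0, "ax": 0, "ay": 0, "az": -0.7, "claw": 0}, {"tx": -10, "ty": -42, "tz": 0, "ax": 0, "ay": 0, "az": -0.7, "claw": 0}, {"tx": -10, "ty": -42, "tz": 0, "ax": 0, "ay": 0, "az": -0.7, "claw": 0}, {"tx": -10, "ty": -42, "tz": 0, "ax": 0, "ay": 0, "az": -0.7, "claw": 0}, {"tx": -10, "ty": -42, "tz": 0, "ax": 0, "ay": 0, "az": -0.7, "claw": 0}, {"tx": -10, "ty": -42, "tz": 0, "ax": 0, "ay": 0, "az": -0.7, "claw": 0.2}, {"tx": -10, "ty": -42, "tz": 0, "ax": 0, "ay": 0, "az": -0.7, "claw": 0.2}, {"tx": -10, "ty": -42, "tz": -10, "ax": 0, "ay": 0, "az": -0.7, "claw": 0.2}, {"tx": -10, "ty": -42, "tz": -20, "ax": 0, "ay": 0, "az": -0.7, "claw": 0.2}, {"tx": -10, "ty": -42, "tz": -20, "ax": 0, "ay": 0, "az": -0.3, "claw": 0.2}, {"tx": -5, "ty": -34, "tz": -20, "ax": 0, "ay": 0, "az": 0, "claw": 0.2}]'

```text
time_s: 5.5
tcp_pos: [0.4814, -0.3825, 0.1555]
eef_rot: [-180.0, 0.0, -0.0]
contact_force: [1.0, 0.6, 0.8]
gripper_width: 0.0525
```

Call:
step_arm --increments '[{"tx": 0, "ty": 0, "tz": -35, "ax": 0, "ay": 0, "az": 0, "claw": 0.2}, {"tx": 0, "ty": 0, "tz": -25, "ax": 0, "ay": 0, "az": 0, "claw": 0.2}, {"tx": 0, "ty": 0, "tz": 0, "ax": 0, "ay": 0, "az": 0, "claw": 0.2}]'

```text
time_s: 5.8
tcp_pos: [0.4798, -0.3797, 0.0922]
eef_rot: [-179.8, 0.4, -0.1]
contact_force: [0.6, 0.1, 0.6]
gripper_width: 0.0528
```

Run:
```python
from h import *
c=cap("wrist"); cv2.imwrite("pics/w2.png",c['image']); s=r.get_state(); print(s['tcp_pos'],s['eef_rot'],s['contact_force'],s['joints'],s['gripper_width'])
hsv=cv2.cvtColor(c['image'],cv2.COLOR_BGR2HSV); m=cv2.inRange(hsv,(8,60,90),(25,255,255))
n,l,st,ce=cv2.connectedComponentsWithStats(m)
for i in range(1,n):
    if st[i,4]>500:
        ct=max(cv2.findContours((l==i).astype(np.uint8),0,1)[0],key=cv2.contourArea); b=cv2.minAreaRect((ray(c,ct.reshape(-1,2),.008)[:,:2]*1000).astype(np.float32)); print(st[i],np.round(b[0]),np.round(b[1]),b[2],cv2.boxPoints(b).round().tolist())
```

```text
[ 0.48132699 -0.38028495  0.09465265] [-1.79915847e+02  2.26752874e-01 -9.25087626e-03] [0.99103519 0.23190273 0.59014522] [-2.00919453e+01  2.25988773e+01 -1.78084324e+01 -1.53723226e-03
 -4.98345521e+01  1.10083522e+02] 0.05275921444845259
[ 291   75   50  218 9090] [ 517. -383.] [ 27. 124.] 88.79984283447266 [[454.0, -395.0], [579.0, -398.0], [579.0, -370.0], [455.0, -368.0]]
[166 310  26  69 946] [ 418. -294.] [15. 51.] 81.13713073730469 [[391.0, -298.0], [442.0, -306.0], [444.0, -291.0], [394.0, -283.0]]
[433 310  27  69 930] [ 418. -468.] [51. 15.] 10.10888671875 [[392.0, -465.0], [394.0, -480.0], [445.0, -471.0], [442.0, -456.0]]
[ 183  391  444   21 6668] [ 375. -444.] [ 16. 302.] 0.2433958798646927 [[367.0, -293.0], [368.0, -595.0], [384.0, -595.0], [382.0, -293.0]]
```

View pics/w2.png

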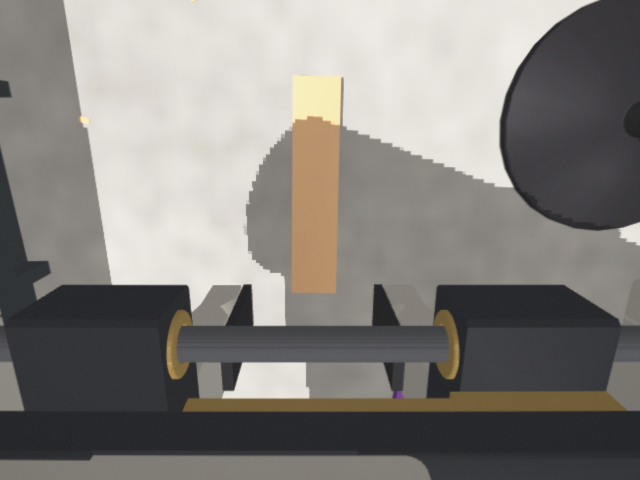

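Call:
step_arm --increments '[{"tx": 3, "ty": -2, "tz": -20, "ax": 0, "ay": 0, "az": -1, "claw": 0.2}, {"tx": 0, "ty": 0, "tz": -20, "ax": 0, "ay": 0, "az": 0, "claw": 0.2}, {"tx": 0, "ty": 0, "tz": -15, "ax": 0, "ay": 0, "az": 0, "claw": 0.2}, {"tx": 0, "ty": 0, "tz": -8, "ax": 0, "ay": 0, "az": 0, "claw": 0.2}, {"tx": 0, "ty": 0, "tz": 0, "ax": 0, "ay": 0, "az": 0, "claw": 0.2}, {"tx": 0, "ty": 0, "tz": 0, "ax": 0, "ay": 0, "az": 0, "claw": 0.2}]'

```text
time_s: 6.45
tcp_pos: [0.4866, -0.3828, 0.0345]
eef_rot: [180.0, -0.1, -0.9]
contact_force: [-1.0, -0.3, -0.0]
gripper_width: 0.0522
```

Call:
step_arm --increments '[{"tx": -2, "ty": 0, "tz": -9, "ax": 0, "ay": 0, "az": 0, "claw": 0.2}, {"tx": 0, "ty": 0, "tz": -4, "ax": 0, "ay": 0, "az": 0, "claw": 0.2}, {"tx": 0, "ty": 0, "tz": 0, "ax": 0, "ay": 0, "az": 0, "claw": -0.2}, {"tx": 0, "ty": 0, "tz": 0, "ax": 0, "ay": 0, "az": 0, "claw": -1}, {"tx": 0, "ty": 0, "tz": 0, "ax": 0, "ay": 0, "az": 0, "claw": -1}, {"tx": 0, "ty": 0, "tz": 0, "ax": 0, "ay": 0, "az": 0, "claw": -1}, {"tx": 0, "ty": 0, "tz": 0, "ax": 0, "ay": 0, "az": 0, "claw": -1}, {"tx": 0, "ty": 0, "tz": 0, "ax": 0, "ay": 0, "az": 0, "claw": -1}]'

```text
time_s: 7.25
tcp_pos: [0.4838, -0.3826, 0.0202]
eef_rot: [180.0, -0.0, -1.0]
contact_force: [-1.1, -0.2, -0.0]
gripper_width: 0.0259
```

Call:
step_arm --increments '[{"tx": 0, "ty": 0, "tz": 15, "ax": 0, "ay": 0, "az": 0, "claw": -1}, {"tx": 0, "ty": 0, "tz": 35, "ax": 0, "ay": 0, "az": 0, "claw": -1}, {"tx": 0, "ty": 0, "tz": 45, "ax": 0, "ay": 0, "az": 0, "claw": -1}, {"tx": 0, "ty": 15, "tz": 45, "ax": 0, "ay": 0, "az": 0, "claw": -1}, {"tx": 7, "ty": 40, "tz": 0, "ax": 0, "ay": 0, "az": -6, "claw": -1}, {"tx": 7, "ty": 40, "tz": 0, "ax": 0, "ay": 0, "az": -6, "claw": -1}, {"tx": 7, "ty": 40, "tz": 0, "ax": 0, "ay": 0, "az": -6, "claw": -1}, {"tx": 7, "ty": 40, "tz": 0, "ax": 0, "ay": 0, "az": -6, "claw": -1}, {"tx": 7, "ty": 40, "tz": 0, "ax": 0, "ay": 0, "az": -6, "claw": -1}, {"tx": 7, "ty": 40, "tz": 0, "ax": 0, "ay": 0, "az": -6, "claw": -1}, {"tx": 7, "ty": 40, "tz": 0, "ax": 0, "ay": 0, "az": -6, "claw": -1}, {"tx": 7, "ty": 40, "tz": 0, "ax": 0, "ay": 0, "az": -6, "claw": -1}]'

```text
time_s: 8.45
tcp_pos: [0.5396, -0.0458, 0.1603]
eef_rot: [-180.0, -0.0, -49.2]
contact_force: [1.1, -0.8, 0.2]
gripper_width: 0.026
```

Call:
step_arm --increments '[{"tx": 7, "ty": 40, "tz": 0, "ax": 0, "ay": 0, "az": -6, "claw": -1}, {"tx": 7, "ty": 40, "tz": 0, "ax": 0, "ay": 0, "az": -6, "claw": -1}, {"tx": 7, "ty": 40, "tz": 0, "ax": 0, "ay": 0, "az": -6, "claw": -1}, {"tx": 7, "ty": 40, "tz": 0, "ax": 0, "ay": 0, "az": -6, "claw": -1}, {"tx": 7, "ty": 40, "tz": 0, "ax": 0, "ay": 0, "az": -6, "claw": -1}, {"tx": 4, "ty": 40, "tz": 0, "ax": 0, "ay": 0, "az": -3.7, "claw": -1}, {"tx": 0, "ty": 40, "tz": 0, "ax": 0, "ay": 0, "az": 0, "claw": -1}, {"tx": 0, "ty": 26, "tz": -15, "ax": 0, "ay": 0, "az": 0, "claw": -1}, {"tx": 0, "ty": 0, "tz": -20, "ax": 0, "ay": 0, "az": 0, "claw": -1}, {"tx": 0, "ty": 0, "tz": 0, "ax": 0, "ay": 0, "az": 0, "claw": -1}, {"tx": 0, "ty": 0, "tz": 0, "ax": 0, "ay": 0, "az": 0, "claw": -1}]'

```text
time_s: 9.55
tcp_pos: [0.5785, 0.2581, 0.125]
eef_rot: [179.9, -0.1, -82.7]
contact_force: [0.7, -0.3, 0.1]
gripper_width: 0.0261
```

Run:
```python
from h import *
s=r.get_state(); print(s['tcp_pos'],s['eef_rot'],s['contact_force'],s['joints'],s['gripper_width'])
```

```text
[0.57850232 0.25805386 0.12501608] [ 1.79944327e+02 -5.17734821e-02 -8.26764908e+01] [ 0.6516134  -0.34999404  0.06814272] [ 4.16721492e+01  2.22991444e+01 -1.35319986e+01  1.39650660e-02
 -5.42440347e+01 -3.43568329e+01] 0.026089752921637434
```

Call:
step_arm --increments '[{"tx": 0, "ty": 0, "tz": -25, "ax": 0, "ay": 0, "az": 0, "claw": -1}, {"tx": 0, "ty": 0, "tz": -13, "ax": 0, "ay": 0, "az": 0, "claw": -1}, {"tx": 0, "ty": 0, "tz": 0, "ax": 0, "ay": 0, "az": 0, "claw": -1}, {"tx": 0, "ty": 0, "tz": 0, "ax": 0, "ay": 0, "az": 0, "claw": -1}]'

```text
time_s: 9.95
tcp_pos: [0.5791, 0.2582, 0.0878]
eef_rot: [-180.0, -0.0, -82.7]
contact_force: [0.4, -0.1, -0.8]
gripper_width: 0.026
```

Run:
```python
from h import *
c=cap("wrist"); cv2.imwrite("pics/w3.png",c['image']); import pickle; pickle.dump(c,open("w3.pkl","wb"))
s=r.get_state(); print(s['tcp_pos'],s['contact_force'])
```

```text
[0.57936321 0.25848681 0.08818656] [ 0.02650114  0.6548737  -0.4943076 ]
```

View pics/w3.png

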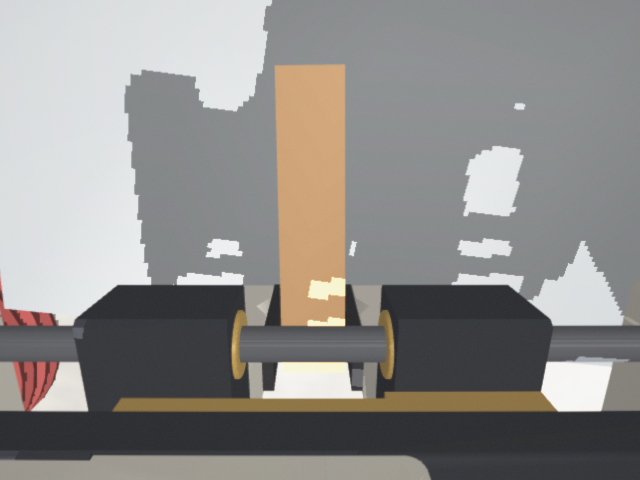

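Run:
```python
from h import *
import pickle; c=pickle.load(open("w3.pkl","rb"))
print((ray(c,[(276,67),(344,67)],.069)*1000).round(1),(ray(c,[(310,0)],.09)*1000).round(1))
```

```text
[[603.6 162.8  69. ]
 [578.5 159.5  69. ]] [[593.  144.9  90. ]]
```

Call:
step_arm --increments '[{"tx": 0, "ty": 0, "tz": -4, "ax": 0, "ay": 0, "az": 0, "claw": -1}, {"tx": 0, "ty": 0, "tz": -2, "ax": 0, "ay": 0, "az": 0, "claw": -1}, {"tx": 0, "ty": 0, "tz": -1, "ax": 0, "ay": 0, "az": 0, "claw": -1}, {"tx": 0, "ty": 0, "tz": 0, "ax": 0, "ay": 0, "az": 0, "claw": -1}, {"tx": 0, "ty": 0, "tz": 0, "ax": 0, "ay": 0, "az": 0, "claw": -1}]'

```text
time_s: 10.5
tcp_pos: [0.5788, 0.2585, 0.0802]
eef_rot: [-180.0, 0.0, -82.7]
contact_force: [0.1, -0.4, 1.0]
gripper_width: 0.0262
```

Call:
step_arm --increments '[{"tx": 1, "ty": -8, "tz": 0, "ax": 0, "ay": 0, "az": 0, "claw": -1}, {"tx": 1, "ty": -8, "tz": 0, "ax": 0, "ay": 0, "az": 0, "claw": -1}, {"tx": 1, "ty": -8, "tz": 0, "ax": 0, "ay": 0, "az": 0, "claw": -1}, {"tx": 1, "ty": -8, "tz": 0, "ax": 0, "ay": 0, "az": 0, "claw": -1}, {"tx": 1, "ty": -6, "tz": 0, "ax": 0, "ay": 0, "az": 0, "claw": -1}, {"tx": 0.5, "ty": -4, "tz": 0, "ax": 0, "ay": 0, "az": 0, "claw": -1}, {"tx": 0.5, "ty": -3, "tz": 0, "ax": 0, "ay": 0, "az": 0, "claw": -1}, {"tx": 0, "ty": 0, "tz": 0, "ax": 0, "ay": 0, "az": 0, "claw": -1}, {"tx": 0, "ty": 0, "tz": 0, "ax": 0, "ay": 0, "az": 0, "claw": -1}]'

```text
time_s: 11.4
tcp_pos: [0.5848, 0.2132, 0.0802]
eef_rot: [180.0, -0.0, -82.7]
contact_force: [0.1, -1.8, 1.8]
gripper_width: 0.026
```

```bash
cat > f.py <<'E'
from h import *
import sys
F=[];M=[]
for i in range(5):
    c=cap("wrist"); s=r.get_state(); F.append(s['contact_force']); M.append(s['moment'])
print("F",np.mean(F,0).round(2),"M",np.mean(M,0).round(3),s['tcp_pos'].round(4),s['time_s'])
if len(sys.argv)>1: cv2.imwrite("pics/%s.png"%sys.argv[1],c['image'])
E
python3 f.py w4
```

```text
F [ 0.6  -1.89  2.94] M [-0.676 -0.189  0.001] [0.5847 0.2134 0.0802] 11.65
```

View pics/w4.png

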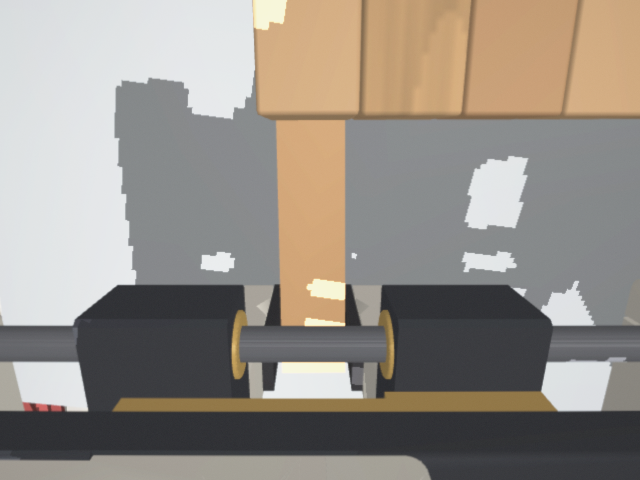

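Call:
step_arm --increments '[{"tx": 0, "ty": 0, "tz": 0.4, "ax": 0, "ay": 0, "az": 0, "claw": -1}, {"tx": 0.2, "ty": -2, "tz": 0, "ax": 0, "ay": 0, "az": 0, "claw": -1}, {"tx": 0, "ty": 0, "tz": 0, "ax": 0, "ay": 0, "az": 0, "claw": -1}]'

```text
time_s: 11.95
tcp_pos: [0.5847, 0.2115, 0.0802]
eef_rot: [180.0, 0.0, -82.7]
contact_force: [-0.5, -0.5, -1.2]
gripper_width: 0.0257
```

```bash
python3 f.py; python3 pan.py
```

```text
F [-0.15  0.18 -0.41] M [ 0.081 -0.024 -0.006] [0.5848 0.2115 0.0804] 12.2
panel 3645 [(1, 96.0), (2, 90.6), (3, 90.9), (4, 90.2)]
[543.5  33.3] [160.7 295.2] 7.35 4692
[551.2  38.1] [164.1 310.4] 7.58 6167
12.3 [0.5849 0.2115 0.0804] [-0.35 -0.16 -0.28]
```

Call:
step_arm --increments '[{"tx": 0.2, "ty": -2, "tz": 0, "ax": 0, "ay": 0, "az": 0, "claw": -1}, {"tx": 0.3, "ty": -2, "tz": 0, "ax": 0, "ay": 0, "az": 0, "claw": -1}, {"tx": 0, "ty": 0, "tz": 0, "ax": 0, "ay": 0, "az": 0, "claw": -1}]'

```text
time_s: 12.6
tcp_pos: [0.5854, 0.2071, 0.0805]
eef_rot: [180.0, -0.0, -82.7]
contact_force: [-0.6, 0.1, -0.3]
gripper_width: 0.026
```

```bash
python3 f.py
```

```text
F [ 0.21  0.09 -0.44] M [ 0.092 -0.052 -0.019] [0.5854 0.2075 0.0805] 12.85
```

Call:
step_arm --increments '[{"tx": 0.2, "ty": -2, "tz": 0, "ax": 0, "ay": 0, "az": 0, "claw": -1}, {"tx": 0.3, "ty": -2, "tz": 0, "ax": 0, "ay": 0, "az": 0, "claw": -1}, {"tx": 0, "ty": 0, "tz": 0, "ax": 0, "ay": 0, "az": 0, "claw": -1}]'

```text
time_s: 13.15
tcp_pos: [0.5859, 0.2032, 0.0805]
eef_rot: [180.0, -0.0, -82.7]
contact_force: [-0.2, -0.1, -0.3]
gripper_width: 0.0259
```

```bash
python3 f.py
```

```text
F [-0.15 -0.1  -0.02] M [ 0.1   -0.032  0.01 ] [0.5859 0.2035 0.0805] 13.4
```

Call:
step_arm --increments '[{"tx": 0.1, "ty": -1, "tz": 0, "ax": 0, "ay": 0, "az": 0, "claw": -1}, {"tx": 0.2, "ty": -1, "tz": 0, "ax": 0, "ay": 0, "az": 0, "claw": -1}, {"tx": 0, "ty": 0, "tz": 0, "ax": 0, "ay": 0, "az": 0, "claw": -1}]'

```text
time_s: 13.7
tcp_pos: [0.5862, 0.2014, 0.0804]
eef_rot: [180.0, -0.0, -82.7]
contact_force: [-0.6, 0.6, 0.7]
gripper_width: 0.0256
```

```bash
python3 f.py
```

```text
F [-0.04  0.07 -0.26] M [ 0.103 -0.034  0.002] [0.5862 0.2015 0.0805] 13.95
```

Call:
step_arm --increments '[{"tx": 0.1, "ty": -1, "tz": 0, "ax": 0, "ay": 0, "az": 0, "claw": -1}, {"tx": 0.2, "ty": -1, "tz": 0, "ax": 0, "ay": 0, "az": 0, "claw": -1}, {"tx": 0, "ty": 0, "tz": 0, "ax": 0, "ay": 0, "az": 0, "claw": -1}]'

```text
time_s: 14.25
tcp_pos: [0.5865, 0.1993, 0.0805]
eef_rot: [180.0, -0.0, -82.7]
contact_force: [-0.9, 0.3, 0.1]
gripper_width: 0.0258
```

```bash
python3 f.py
```

```text
F [ 0.07  0.09 -0.53] M [ 0.09  -0.019 -0.005] [0.5865 0.1994 0.0805] 14.5
```

Call:
step_arm --increments '[{"tx": 0.1, "ty": -1, "tz": 0, "ax": 0, "ay": 0, "az": 0, "claw": -1}, {"tx": 0.2, "ty": -1, "tz": 0, "ax": 0, "ay": 0, "az": 0, "claw": -1}, {"tx": 0, "ty": 0, "tz": 0, "ax": 0, "ay": 0, "az": 0, "claw": -1}]'

```text
time_s: 14.8
tcp_pos: [0.5868, 0.1973, 0.0805]
eef_rot: [180.0, -0.0, -82.7]
contact_force: [-0.7, -0.1, -1.2]
gripper_width: 0.026
```

```bash
python3 f.py
```

```text
F [ 0.08  0.11 -0.42] M [ 0.077 -0.05  -0.007] [0.5868 0.1975 0.0805] 15.05
```

Call:
step_arm --increments '[{"tx": 0.1, "ty": -1, "tz": 0, "ax": 0, "ay": 0, "az": 0, "claw": -1}, {"tx": 0.2, "ty": -1, "tz": 0, "ax": 0, "ay": 0, "az": 0, "claw": -1}, {"tx": 0, "ty": 0, "tz": 0, "ax": 0, "ay": 0, "az": 0, "claw": -1}]'

```text
time_s: 15.35
tcp_pos: [0.5871, 0.1954, 0.0804]
eef_rot: [180.0, 0.0, -82.7]
contact_force: [0.8, -0.1, -0.9]
gripper_width: 0.026
```

```bash
python3 f.py
```

```text
F [-0.09 -0.35 -0.71] M [ 0.063 -0.05   0.003] [0.5871 0.1954 0.0804] 15.6
```

Call:
step_arm --increments '[{"tx": 0.1, "ty": -1, "tz": 0, "ax": 0, "ay": 0, "az": 0, "claw": -1}, {"tx": 0.2, "ty": -1, "tz": 0, "ax": 0, "ay": 0, "az": 0, "claw": -1}, {"tx": 0, "ty": 0, "tz": 0, "ax": 0, "ay": 0, "az": 0, "claw": -1}]'

```text
time_s: 15.9
tcp_pos: [0.5874, 0.1936, 0.0805]
eef_rot: [-180.0, 0.0, -82.7]
contact_force: [0.2, 1.8, -0.8]
gripper_width: 0.0257
```

```bash
python3 f.py
```

```text
F [-0.2   1.83 -1.4 ] M [0.817 0.095 0.014] [0.5874 0.1936 0.0805] 16.15
```

Call:
step_arm --increments '[{"tx": 0.1, "ty": -1, "tz": 0, "ax": 0, "ay": 0, "az": 0, "claw": -1}, {"tx": 0.2, "ty": -1, "tz": 0, "ax": 0, "ay": 0, "az": 0, "claw": -1}, {"tx": 0, "ty": 0, "tz": 0, "ax": 0, "ay": 0, "az": 0, "claw": -1}]'

```text
time_s: 16.45
tcp_pos: [0.5879, 0.1916, 0.0806]
eef_rot: [-180.0, 0.0, -82.7]
contact_force: [0.2, 2.9, -1.8]
gripper_width: 0.0261
```

```bash
python3 f.py
```

```text
F [ 0.12  3.79 -2.08] M [ 1.474 -0.115  0.044] [0.5878 0.1916 0.0805] 16.7
```

```bash
cat > pan2.py <<'E'
from h import *
Q=[]
for n in("top","scene"):
    z0=[]
    for j in range(3):
        c=cap(n); ys,xs=np.nonzero(c['depth']>0.1); D=dep(c,np.c_[xs,ys])*1000
        th=np.radians(7.4); q=D[:,:2]-(548,7); s=q@[np.cos(th),np.sin(th)]; t=q@[-np.sin(th),np.cos(th)]
        k=(abs(s)<70)&(abs(t)<112)&(D[:,2]>75)&(D[:,2]<101); S,T,z=s[k],t[k],D[k,2]
        P=np.linalg.lstsq(np.c_[np.ones(len(S)),S,T,S*T],z,rcond=None)[0]
        z0.append([P@[1,a,b,a*b] for a,b in((62,102),(-62,102),(-62,-102),(62,-102))])
    # end edges: top-face points along long axis (-y end at s~-40..40)
    k=(abs(s)<50)&(abs(t)<135)&(D[:,2]>80)&(D[:,2]<101)
    e=[(t[k&(abs(s-u)<6)].min()) for u in(-40,-20,0,20,40)]
    k=(abs(s)<95)&(D[:,2]>80)&(D[:,2]<101)
    g=[(s[k&(abs(t-u)<6)].min(),s[k&(abs(t-u)<6)].max()) for u in(-90,-45,0,45)]
    print(n,np.mean(z0,0).round(2),"-y end t",np.round(e,1),"sides",np.round(g,1).tolist())
E
python3 pan2.py
```

```text
top [96.42 90.78 90.75 90.4 ] -y end t [-118.6 -118.5 -118.9 -118.4 -118.6] sides [[-75.6, 80.7], [-75.9, 78.9], [-75.0, 79.9], [-75.2, 80.0]]
scene [98.38 92.98 92.4  92.05] -y end t [-119.4 -120.1 -119.6 -119.3 -119.1] sides [[-77.4, 79.5], [-76.0, 79.7], [-76.2, 79.3], [-77.3, 79.7]]
```

Call:
step_arm --increments '[{"tx": 0, "ty": 0, "tz": -0.4, "ax": 0, "ay": 0, "az": 0, "claw": -1}, {"tx": 0, "ty": 0, "tz": 0, "ax": 0, "ay": 0, "az": 0, "claw": -1}]'

```text
time_s: 17.2
tcp_pos: [0.5878, 0.1915, 0.0802]
eef_rot: [-180.0, 0.0, -82.7]
contact_force: [-0.2, 3.3, -1.0]
gripper_width: 0.0256
```

```bash
python3 f.py
```

```text
F [ 0.08  4.08 -0.8 ] M [ 1.509 -0.064  0.054] [0.5878 0.1915 0.0802] 17.45
```

Call:
step_arm --increments '[{"tx": 0, "ty": 0, "tz": -0.3, "ax": 0, "ay": 0, "az": 0, "claw": -1}, {"tx": 0, "ty": 0, "tz": 0, "ax": 0, "ay": 0, "az": 0, "claw": -1}]'

```text
time_s: 17.65
tcp_pos: [0.5878, 0.1915, 0.0802]
eef_rot: [-180.0, 0.0, -82.7]
contact_force: [-1.9, 3.5, 3.1]
gripper_width: 0.0257
```

```bash
python3 f.py; python3 pan2.py
```

```text
F [-1.86  3.67  4.82] M [1.424 0.663 0.07 ] [0.5878 0.1915 0.0802] 17.9
top [96.28 90.78 90.65 90.42] -y end t [-118.8 -118.5 -118.6 -118.5 -119.1] sides [[-74.7, 81.2], [-75.5, 79.7], [-75.2, 79.6], [-75.1, 81.1]]
scene [98.12 92.91 92.48 92.07] -y end t [-119.3 -119.1 -119.1 -119.  -119.2] sides [[-77.1, 79.7], [-76.8, 79.6], [-76.1, 79.8], [-76.9, 79.2]]
```

Call:
step_arm --increments '[{"tx": 0, "ty": 0, "tz": 0.35, "ax": 0, "ay": 0, "az": 0, "claw": -1}, {"tx": 0, "ty": 0, "tz": 0, "ax": 0, "ay": 0, "az": 0, "claw": -1}, {"tx": 0, "ty": 0, "tz": 0, "ax": 0, "ay": 0, "az": 0, "claw": -0.3}, {"tx": 0, "ty": 0, "tz": 0, "ax": 0, "ay": 0, "az": 0, "claw": 0}, {"tx": 0, "ty": 0, "tz": 0, "ax": 0, "ay": 0, "az": 0, "claw": 0}, {"tx": 0, "ty": 0, "tz": 0, "ax": 0, "ay": 0, "az": 0, "claw": 0}]'

```text
time_s: 18.8
tcp_pos: [0.5875, 0.191, 0.0798]
eef_rot: [180.0, -0.0, -82.7]
contact_force: [0.1, 0.7, 0.2]
gripper_width: 0.0429
```

```bash
python3 f.py; python3 pan2.py
```

```text
F [0.19 0.25 0.01] M [ 0.079 -0.051  0.003] [0.5877 0.1914 0.0801] 19.05
top [96.23 90.71 90.73 90.31] -y end t [-118.4 -118.2 -118.5 -118.2 -119. ] sides [[-75.8, 80.3], [-75.4, 79.2], [-75.5, 79.5], [-74.8, 80.2]]
scene [98.16 92.93 92.48 92.03] -y end t [-118.8 -119.  -118.9 -118.9 -119.2] sides [[-78.6, 80.0], [-76.9, 79.4], [-76.4, 78.8], [-76.0, 79.2]]
```

Call:
step_arm --increments '[{"tx": 0, "ty": 0, "tz": 10, "ax": 0, "ay": 0, "az": 0, "claw": 0}, {"tx": 0, "ty": 0, "tz": 30, "ax": 0, "ay": 0, "az": 0, "claw": 0}, {"tx": 0, "ty": 0, "tz": 40, "ax": 0, "ay": 0, "az": 0, "claw": -1}, {"tx": 1, "ty": -7, "tz": 0, "ax": 0, "ay": 0, "az": 8, "claw": -1}, {"tx": 1, "ty": -8, "tz": 0, "ax": 0, "ay": 0, "az": 8, "claw": -1}, {"tx": 1, "ty": -8, "tz": 0, "ax": 0, "ay": 0, "az": 8, "claw": -1}, {"tx": 1, "ty": -8, "tz": 0, "ax": 0, "ay": 0, "az": 8, "claw": -1}, {"tx": 1, "ty": -8, "tz": 0, "ax": 0, "ay": 0, "az": 8, "claw": -1}, {"tx": 1, "ty": -8, "tz": 0, "ax": 0, "ay": 0, "az": 8, "claw": -1}, {"tx": 1, "ty": -8, "tz": 0, "ax": 0, "ay": 0, "az": 8, "claw": -1}, {"tx": 1, "ty": -8, "tz": 0, "ax": 0, "ay": 0, "az": 8, "claw": -1}, {"tx": 1, "ty": -8, "tz": 0, "ax": 0, "ay": 0, "az": 8, "claw": -1}]'

```text
time_s: 20.55
tcp_pos: [0.5969, 0.1202, 0.161]
eef_rot: [-180.0, -0.0, -10.3]
contact_force: [0.3, -0.1, 1.4]
gripper_width: 0.0003
```

Call:
step_arm --increments '[{"tx": 1, "ty": -4, "tz": -10, "ax": 0, "ay": 0, "az": 8, "claw": -1}, {"tx": 0, "ty": 0, "tz": -20, "ax": 0, "ay": 0, "az": 8, "claw": -1}, {"tx": 0, "ty": 0, "tz": -10, "ax": 0, "ay": 0, "az": 2, "claw": -1}, {"tx": 0, "ty": 0, "tz": 0, "ax": 0, "ay": 0, "az": 0, "claw": -1}, {"tx": 0, "ty": 0, "tz": 0, "ax": 0, "ay": 0, "az": 0, "claw": -1}]'

```text
time_s: 21.05
tcp_pos: [0.5981, 0.1165, 0.1209]
eef_rot: [180.0, -0.0, 7.2]
contact_force: [0.5, -0.8, 0.4]
gripper_width: 0.0003
```

```bash
python3 f.py; python3 pan2.py
```

```text
F [-0.08  0.32 -0.22] M [-0.045 -0.011 -0.013] [0.598  0.1167 0.1209] 21.3
top [96.46 90.82 90.65 90.3 ] -y end t [-118.4 -118.3 -118.5 -118.4 -118.9] sides [[-75.3, 79.4], [-74.6, 79.2], [-75.1, 80.3], [-74.6, 80.9]]
scene [98.17 92.81 92.52 92.01] -y end t [-118.7 -119.3 -119.4 -119.3 -119.3] sides [[-76.5, 78.7], [-77.2, 79.5], [-78.5, 79.4], [-75.6, 78.9]]
```

Call:
step_arm --increments '[{"tx": 0, "ty": 0, "tz": -3, "ax": 0, "ay": 0, "az": 0, "claw": -1}, {"tx": 0, "ty": 0, "tz": -1, "ax": 0, "ay": 0, "az": 0, "claw": -1}, {"tx": 0, "ty": 0, "tz": -0.5, "ax": 0, "ay": 0, "az": 0, "claw": -1}, {"tx": 0, "ty": 0, "tz": 0, "ax": 0, "ay": 0, "az": 0, "claw": -1}]'

```text
time_s: 22.0
tcp_pos: [0.5978, 0.1165, 0.1162]
eef_rot: [180.0, -0.0, 7.3]
contact_force: [-2.3, 0.2, 5.7]
gripper_width: 0.0004
```

Call:
step_arm --increments '[{"tx": 0, "ty": 0, "tz": -0.5, "ax": 0, "ay": 0, "az": 0, "claw": -1}, {"tx": 0, "ty": 0, "tz": 0, "ax": 0, "ay": 0, "az": 0, "claw": -1}]'

```text
time_s: 22.2
tcp_pos: [0.5979, 0.1165, 0.1161]
eef_rot: [180.0, -0.0, 7.3]
contact_force: [-4.0, -0.6, 9.3]
gripper_width: 0.0005
```

Call:
step_arm --increments '[{"tx": 0, "ty": 0, "tz": -0.5, "ax": 0, "ay": 0, "az": 0, "claw": -1}, {"tx": 0, "ty": 0, "tz": 0, "ax": 0, "ay": 0, "az": 0, "claw": -1}]'

```text
time_s: 22.4
tcp_pos: [0.5979, 0.1165, 0.1161]
eef_rot: [180.0, -0.1, 7.4]
contact_force: [-4.7, -0.5, 10.8]
gripper_width: 0.0003
```

```bash
python3 f.py; python3 pan2.py
```

```text
F [-4.62  0.05 11.49] M [0.086 1.747 0.014] [0.5979 0.1165 0.1161] 22.65
top [96.11 90.79 90.68 90.17] -y end t [-118.6 -118.5 -118.4 -118.4 -118.7] sides [[-75.8, 80.3], [-75.2, 80.2], [-75.8, 79.9], [-75.1, 80.1]]
scene [97.97 92.79 92.52 91.97] -y end t [-119.2 -119.3 -118.9 -119.8 -119.4] sides [[-78.3, 79.8], [-77.0, 79.0], [-76.6, 79.8], [-75.4, 80.7]]
```

Call:
step_arm --increments '[{"tx": 0, "ty": 0, "tz": 2, "ax": 0, "ay": 0, "az": 0, "claw": -1}, {"tx": 0, "ty": 0, "tz": 10, "ax": 0, "ay": 0, "az": 0, "claw": -1}, {"tx": 0, "ty": 0, "tz": 40, "ax": 0, "ay": 0, "az": 0, "claw": -1}, {"tx": 0, "ty": 0, "tz": 40, "ax": 0, "ay": 0, "az": 0, "claw": -1}, {"tx": -20, "ty": 40, "tz": 20, "ax": 0, "ay": 0, "az": 0, "claw": -1}, {"tx": -20, "ty": 45, "tz": 0, "ax": 0, "ay": 0, "az": 0, "claw": -1}, {"tx": -20, "ty": 45, "tz": 0, "ax": 0, "ay": 0, "az": 0, "claw": -1}, {"tx": -20, "ty": 45, "tz": 0, "ax": 0, "ay": 0, "az": 0, "claw": -1}, {"tx": 0, "ty": 0, "tz": 0, "ax": 0, "ay": 0, "az": 0, "claw": -1}, {"tx": 0, "ty": 0, "tz": 0, "ax": 0, "ay": 0, "az": 0, "claw": -1}]'

```text
time_s: 23.95
tcp_pos: [0.5171, 0.2926, 0.2269]
eef_rot: [180.0, 0.0, 7.5]
contact_force: [0.4, -1.0, -0.4]
gripper_width: 0.0006
```

```bash
python3 f.py; python3 pan2.py
python3 - <<'E'
from h import *
c=cap("top");s=cap("scene"); cv2.imwrite("pics/end.png",np.hstack([cv2.resize(c['image'][180:310,190:390],(400,260)),cv2.resize(s['image'][170:340,250:500],(400,272))[:260]]))
E
```

```text
F [ 0.11 -0.35 -0.3 ] M [-0.073 -0.047 -0.006] [0.5182 0.2903 0.2267] 24.2
top [96.36 90.82 90.64 90.37] -y end t [-118.3 -118.2 -118.6 -118.6 -118.5] sides [[-75.9, 80.5], [-75.5, 80.0], [-75.3, 79.0], [-75.4, 80.2]]
scene [98.18 92.93 92.49 92.04] -y end t [-119.3 -119.5 -119.1 -119.6 -119.3] sides [[-78.3, 79.4], [-76.5, 79.4], [-77.5, 79.0], [-77.1, 79.7]]
```

View pics/end.png

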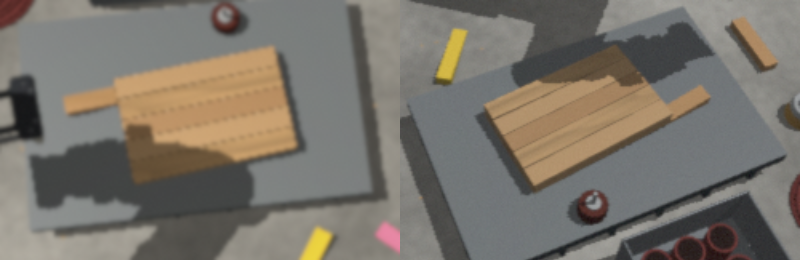

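```bash
python3 -c "
from plant import r
print(r.close_job())"
```

```text
the job is handed in; nothing more can be done
None
```

The wedge is in place under the corner that stood off, that corner no longer rocks, and the job is handed in at about 24 s.

- **Finding the corner:** I only pressed corner_1 (far +x, +y), because the depth images already showed it up. It gave way under a light press, going down about 6 mm to the plate at 2–5 N while corner_3 rose. It came back up when released, so I took it as the corner to wedge.
- **Wedging:** I slid the wedge along the plate from the +y short end. First contact showed with the nose about 36 mm under the panel. I went about 2–4 mm further, until the push was about 4 N, then set the wedge down on the plate and let go.
- **Proof press:** About 11 N down on corner_1 moved it by no more than about 0.2–0.3 mm, which is within the noise of the depth readings. About 4.6 N of sideways force came with that press, which is inside the 4–6 N range where the panel can slide.
- **Last checks:** The panel had not shifted to within about 1 mm. Corners 2, 3 and 4 are within about 0.2 mm of their heights at the start. The final picture shows the wedge sitting under corner_1 with the arm clear. No checks failed or disagreed.

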